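Seat the water wheel in a model mill

TASK

Fit the paddle wheel to the crib mill's stand: draw the sliding keeper back, roll the wheel along the two rails without lifting it off them until its axle drops into both V-notches and lies level, then slide the keeper fully home over the axle. Leave the plain disc wheel parked on its end of the rails, and do not disturb the glue bottle, the cottage or the brush.

Things in the scene. Friction and masses are not known exactly. Their poses are not given: they have to be found in the camera images.
- stand: fixed wooden mill stand, origin under its centre; y runs along its two rails, x along a seated axle. Base board 150 (x) x 310 (y) x 14 mm. Rails: upright cheeks 16 mm thick, 58 to 74 mm either side of the centre, 300 mm long, flat tops 80 mm up, nothing between them above the base; 12 mm high end stops. A bracket 60 mm high, 34 wide, reaches out at y = 0 to x = -180 mm.
- seat (a point): point on the stand, 74.5 mm above its middle, where the wheel's centre lies once the axle is in both notches. At its y each rail has a 90 degree V-notch, 28 mm wide and 14 mm deep. Up on the rails an axle's centre is 86 mm above the table. Axes as the stand's.
- waterwheel: paddle wheel: wooden, ten flat paddles, 80 mm across, 22 mm wide, amid a steel axle 12 mm thick, 184 mm long; 0.2-0.4 kg. Origin at its centre, x along the axle. Hub 24 mm across to 14 mm either side, collars 20 mm across at 49 to 54 mm, bare axle between. It hangs between the rails, axle lying on their tops near one or other end (85 to 120 mm from the notches), and rolls freely.
- flywheel: the plain disc wheel: the same steel axle, hub and collars, but a smooth wooden disc 68 mm across and 16 mm thick without paddles. Parked across the rails on the other side of the notches from the paddle wheel. Origin at its centre, x axis along the axle.
- keeper (a joint): sliding keeper, in m: 0 = fully home, its steel tongue over the notch of the -x rail; grows as it is drawn out along the stand's -x; 0.050 = fully back. Drawn less than 35 mm, the tongue (24 mm wide, underside 83 mm, top 91 mm above the table) bars the axle's way; 45 mm or more is clear. It stays where it is left; about 2 N moves it.
- keeper_grip (a point): centre of the top of the keeper's upright wooden grip, 128 mm above the table. The grip is 24 mm (stand's x) by 20 mm (stand's y) and stands 37 mm above the steel tongue; with the keeper home it is 112 mm from the stand's centre on the -x side.
- glue: white glue bottle, 54 mm across, 165 mm tall, standing near one end of the rails; origin under its centre. Leave alone.
- cottage: model cottage, about 85 x 86 mm, 98 mm tall, standing near the other end of the rails; origin under its centre. Leave alone.
- brush: brush 170 mm long lying on the table beyond the stand's +x side, along its own x axis. Leave alone.
There are look-alikes about, which are no part of the job. Leave any yellow look-alike of the waterwheel alone.

How it is judged:
By the outcome, as a careful person would: the job done as asked, in the order asked, and still so for the second after the job is handed in, with the robot touching nothing.
It also fails if it takes over 62 s, if anything falls off the work surface, if the arm or the gripper's body presses on something with over 40 N, if the wrist force passes 120 N, or if a joint passes its speed limit or range.

ROBOT

A 6-joint arm with a two-finger parallel gripper is mounted at the origin on the work surface. World frame = base frame: x ahead of the robot, y to its left, z up, the work surface at z = 0. Lengths are in m, angles in rad, forces in N, time in s.
With the tool pointing down it reaches from about 0.35 to 0.775 m from the base axis. Payload 5.5 kg.
Tool frame: the origin (TCP) lies midway between the tips of the shut fingers; the grasp point (between the pads) lies 19 mm behind it; z points along the fingers, y is the line along which they close (so a half turn about z gives the same grasp; the last joint's range is limited). The gripper opens to 85 mm and grips with 20 to 120 N. Pads are 22 mm wide; open, the fingers measure 114 mm over their backs; the gripper's body (76 mm by 85 mm) begins 54 mm behind the grasp point. The pads swing forward as they close: fully open they stand 13 mm farther back than shut.
Start: joints at [-1.375, 0.313, 0.046, 1.304, 0, 1.431], TCP at [0.189, -0.543, 0.231] pointing down, gripper open.
Joint ranges: [-2.76, 2.76], [-0.86, 1.69], [-1.03, 1.26], [-2.2, 2.34], [-1.47, 1.5], [-3.14, 3.14]. Speed limits (rad/s): [2.57, 2.57, 3.14, 3.14, 3.14, 3.14].

INTERFACE

Orientations are given as a unit quaternion [w, x, y, z].
In Python, from workcell import telemetry, imaging, env gives the robot as it stands. The module is installed in compiled form; this text tells all that it offers.
- The arm moves only by the tool step_arm, never from a script. Its argument "moves" is a list of rows, each a list of 3 entries, a list of its own where there are three numbers: the shift along the tool's x, y, z in mm, then the turn, a rotation vector about the tool's x, y, z in rad, then the finger opening in mm, from 0 to 85.4. A call has 1 to 8 rows; each row is the pose to reach, as a shift and turn from the pose commanded when the call began, along the tool's axes at that moment; what a row does not reach only later rows make up. A row lasts 1/12 s, in which the tool goes at most 41.7 mm and 7.16 degrees, less where a joint would pass 70% of its speed; a pose out of reach is approached as far as the arm can. A call with a gripper value outside its range is refused whole. The fingers move at their own pace and stop on an object; "grip_force" is the grip in N (left out, the last holds). Time passes only in rows, so rows that repeat a pose let the fingers close. It gives the time, the measured TCP pose, the force, the opening and the grip force at its end, in the units of the state.
- telemetry.get_state(): the state, without advancing time (a new reading comes with each control period).
- imaging.read_camera(name): name is "scene" or "side" or "wrist"; returns the picture (384x512x3 uint8, red, green, blue); there is no depth.
- imaging.camera_params(name): a dict with "camera_matrix" (3x3 intrinsics, pixels), "pose" (4x4, takes a point from camera to world coordinates). Camera axes: x right, y up, looking along -z (the intrinsics and any distortion apply to the point x, -y, -z); pixel columns grow to the right and rows downward; lengths in m; the calibration is good to about 2 mm. A picture is of the moment at which its call begins: read the wrist's pose just before it. camera_params takes no time and is no camera call; for the wrist camera it gives the pose at the moment of the call.
- env.hand_in(): hands the job in; it is judged then, once.
The state is a dict: "clock": time; "joint_pos": joint angles; "qvel": joint speeds; "tau": joint torques, N m; "tcp_pos": TCP position; "orientation": TCP orientation; "wrist_force": force on the tool from outside, world axes, zero at the start; "ft_torque": the same for the moment, N m; "finger_gap": finger opening in m; "grip_force": force on a finger pad.
Only numpy, scipy, OpenCV 4.12 (cv2) and the standard library are available. Lean on these libraries where they do the work, as an engineer would, in place of code of your own. Each camera call takes 0.05 s, during which the arm holds its last target. There are 200 camera calls.

## Working session

There is one attempt and no reset: what is moved stays moved. The work goes in short steps, Python scripts to look and compute and a tool call to move; the robot and the scene stay as the last step left them, time stands still between calls to the robot, and variables do not carry over. Pictures are saved under pics/ and viewed, at most 10 in all, crops included, and the job is handed in when it is done.

Besides the shell and the picture viewer there is one more tool, called after "Emit:" as a command line: name --argument value ..., lists and objects as JSON in quotes. step_arm: Moves the arm, as the interface text tells. Its arguments: {"type":"object","properties":{"moves":{"type":"array"},"grip_force":{"type":"number"}},"required":["moves"]}

```bash
mkdir -p pics
cat > h.py <<'E'
import numpy as np, cv2
from workcell import telemetry, imaging, env
def grab(n, f=None):
    p=imaging.camera_params(n); im=imaging.read_camera(n)
    if f: cv2.imwrite('pics/'+f, im[:,:,::-1])
    return im,p
def ray(p,u,v):
    K=np.array(p['camera_matrix']);T=np.array(p['pose'])
    d=np.linalg.inv(K)@[u,v,1]; d=T[:3,:3]@[d[0],-d[1],-d[2]]
    return T[:3,3],d
def onz(p,u,v,z):
    o,d=ray(p,u,v); return o+d*(z-o[2])/d[2]
def proj(p,X):
    K=np.array(p['camera_matrix']);T=np.array(p['pose'])
    c=T[:3,:3].T@(np.array(X)-T[:3,3]); q=K@[c[0],-c[1],-c[2]]; return q[:2]/q[2]
def tri(p1,a,p2,b):
    o1,d1=ray(p1,*a);o2,d2=ray(p2,*b)
    s=np.linalg.lstsq(np.c_[d1,-d2],o2-o1,rcond=None)[0]
    x,y=o1+d1*s[0],o2+d2*s[1]; return (x+y)/2,np.linalg.norm(x-y)
E
python3 - <<'E'
from h import *
for n in('scene','side','wrist'):
    im,p=grab(n,n+'0.png'); print(n,{k:np.round(v,3).tolist() if k!='name' else v for k,v in p.items()})
a,b=[cv2.imread(f'pics/{n}0.png') for n in('scene','side')]
print(telemetry.get_state())
E
```

```text
scene {'camera_matrix': [[464.562, 0.0, 255.855], [0.0, 464.562, 187.872], [0.0, 0.0, 1.0]], 'pose': [[-0.067, -0.656, 0.752, 1.508], [0.998, -0.036, 0.058, 0.101], [-0.011, 0.754, 0.657, 0.846], [0.0, 0.0, 0.0, 1.0]]}
side {'camera_matrix': [[351.89, 0.0, 260.908], [0.0, 351.89, 187.682], [0.0, 0.0, 1.0]], 'pose': [[-0.875, 0.293, -0.386, 0.295], [-0.484, -0.51, 0.711, 0.674], [0.012, 0.809, 0.588, 0.628], [0.0, 0.0, 0.0, 1.0]]}
wrist {'camera_matrix': [[292.188, 0.0, 253.575], [0.0, 292.188, 189.67], [0.0, 0.0, 1.0]], 'pose': [[0.33, 0.902, 0.28, 0.26], [-0.944, 0.315, 0.096, -0.516], [-0.001, -0.296, 0.955, 0.374], [0.0, 0.0, 0.0, 1.0]]}
{'clock': 0.15, 'joint_pos': array([-1.37465071e+00,  3.13847145e-01,  4.52734184e-02,  1.30360080e+00,
       -2.85123872e-06,  1.43120349e+00]), 'qvel': array([-0.00072202, -0.00058166,  0.00259088, -0.00193005, -0.00030059,
       -0.00075873]), 'tau': array([ 2.83255722e-03, -4.81063235e+01,  2.98816037e+01,  1.38751607e-02,
       -3.37671054e-05, -1.99296289e-05]), 'tcp_pos': array([ 0.18936507, -0.54253522,  0.23061645]), 'orientation': array([-6.88784781e-04,  9.85942784e-01,  1.67081870e-01, -2.09077255e-05]), 'wrist_force': array([ 0.57578037, -0.52381092, -0.66551553]), 'ft_torque': array([0.07346571, 0.12077303, 0.00513617]), 'grip_force': 0.0, 'finger_gap': 0.08558621380546527}
```

View pics/scene0.png

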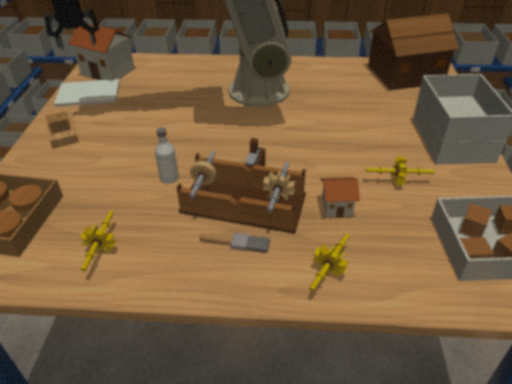

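View pics/side0.png

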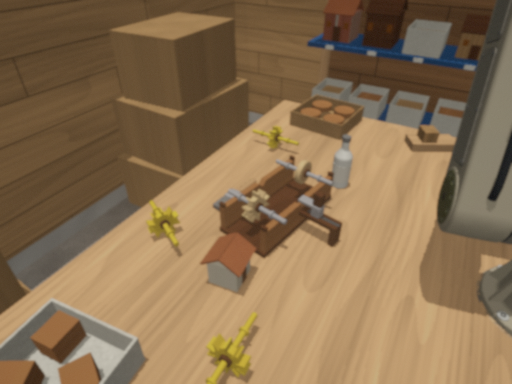

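Scene view: the stand is at about (243,190). The paddle wheel is at (278,185), on the +y side by the cottage (340,197). The disc wheel is at (203,172), beside the glue (165,157). The keeper grip is at about (255,148) and the brush at (235,242).

Things that could be taken for the paddle wheel:
- Yellow copies at (98,241), (330,262) and (400,172): leave alone.
- Disc wheel at (203,172): smooth, so not the one.
- Wooden paddled wheel at (278,185): this is my choice. I'll check it in a close crop.

Run:
```python
import cv2,numpy as np
a=cv2.imread('pics/scene0.png')[130:240,170:320]; b=cv2.imread('pics/side0.png')[145:265,205:345]
a=cv2.resize(a,None,fx=5,fy=5,interpolation=cv2.INTER_CUBIC);b=cv2.resize(b,None,fx=5,fy=5,interpolation=cv2.INTER_CUBIC)
for im,x0,y0 in((a,170,130),(b,205,145)):
    for i in range(0,im.shape[1],50): cv2.putText(im,str(x0+i//5),(i,8),0,.32,(255,255,255),1); im[::6,i]=255
    for j in range(0,im.shape[0],50): cv2.putText(im,str(y0+j//5),(0,j+4),0,.32,(255,255,255),1); im[j,::6]=255
cv2.imwrite('pics/a1.png',a);cv2.imwrite('pics/b1.png',b)
```

```text
(no output)
```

View pics/a1.png

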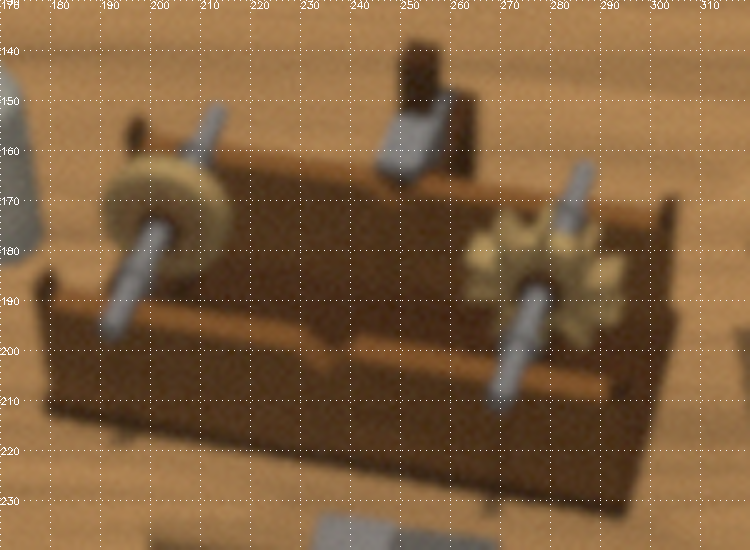

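View pics/b1.png

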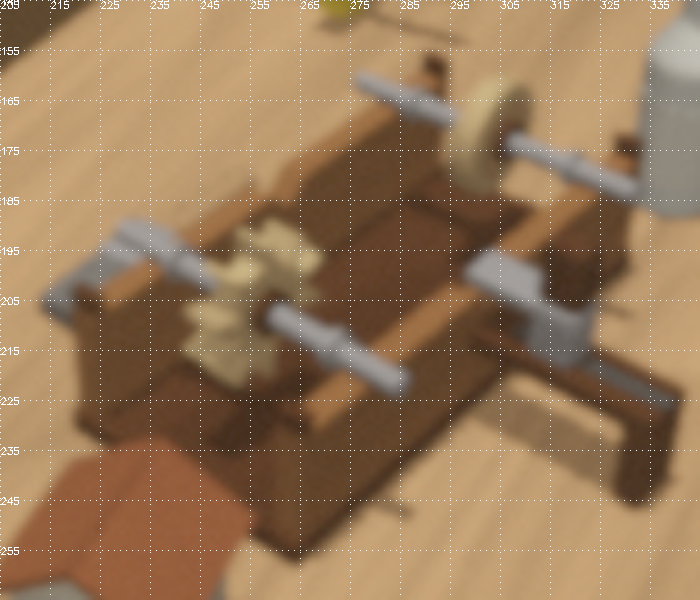

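The crops confirm it. The paddled wheel has its axle ends at scene (269.5,210) and (286.6,163), and side (285.4,221) and (231,190.6). The disc wheel sits at the other end. The grip top is near scene (254,140). The base's front corners are at scene (180,212) and (295,233).

Run:
```python
from h import *
ps=imaging.camera_params('scene');pd=imaging.camera_params('side')
r=lambda x:np.round(np.array(x)*1000,1)
A=onz(ps,269.5,210,.086);B=onz(ps,286.6,163.5,.086);print('wheel scene',r(A),r(B),r(np.linalg.norm(A-B)),r((A+B)/2))
A=onz(pd,285.4,221,.086);B=onz(pd,231,190.6,.086);print('wheel side',r(A),r(B),r(np.linalg.norm(A-B)),r((A+B)/2))
A=onz(ps,191.5,196,.086);B=onz(ps,213,151.5,.086);print('fly',r(A),r(B),r(np.linalg.norm(A-B)),r((A+B)/2))
A=onz(ps,180,212.5,0);B=onz(ps,295,233.5,0);d=(B-A)/np.linalg.norm(B-A);n=np.array([d[1],-d[0],0])
print('base',r(A),r(B),r(np.linalg.norm(B-A)),'yaw',np.arctan2(n[1],n[0]))
C=(A+B)/2-n*.075;print('centre from base',r(C))
# notch of +x rail seen from scene, outer top corners
N=(onz(ps,230,195.5,.08)+onz(ps,241,197.5,.08))/2;print('notch',r(N),'-> centre',r(N-n*.070))
A=onz(ps,179.6,189.4,.08);B=onz(ps,291,209.6,.08);print('rail +x outer edge',r(A),r(B),r(np.linalg.norm(B-A)),np.arctan2(A[0]-B[0],B[1]-A[1]))
C2=(A+B)/2-n*.074;print(r(C2))
print('grip scene',r(onz(ps,254,139,.128)),'side',r(onz(pd,319,192,.128)),'pred',r(C-n*.112),'pix',proj(ps,[*(C-n*.112)[:2],.128]),proj(pd,[*(C-n*.112)[:2],.128]))
```

```text
wheel scene [715.9  71.5  86. ] [535.9 108.7  86. ] 183.8 [625.9  90.1  86. ]
wheel side [537.6 105.5  86. ] [711.4  68.6  86. ] 177.7 [624.5  87.1  86. ]
fly [ 677.1 -121.2   86. ] [493.2 -93.4  86. ] 186.0 [ 585.1 -107.3   86. ]
base [ 648.6 -165.4    0. ] [707.  135.3   0. ] 306.3 yaw -0.1919514357006105
centre from base [604.2  -0.7   0. ]
notch [666.4 -14.3  80. ] -> centre [597.7  -1.   80. ]
rail +x outer edge [ 647.6 -157.    80. ] [705.5 122.3  80. ] 285.2 -0.20427919592517213
[603.9  -3.3  80. ]
grip scene [488.   19.5 128. ] side [494.5  15.9 128. ] pred [494.3  20.6   0. ] pix [254.26633834 140.37207338] [318.35401051 193.05037495]
```

Emit:
step_arm --moves '[[[470,-430,0],[0,0,-1.04],60],[[470,-430,0],[0,0,-1.04],60],[[470,-430,0],[0,0,-1.04],60],[[470,-430,0],[0,0,-1.04],60],[[470,-430,0],[0,0,-1.04],60],[[470,-430,0],[0,0,-1.04],60],[[470,-430,0],[0,0,-1.04],60],[[470,-430,0],[0,0,-1.04],60]]' --grip_force 30

```text
clock: 0.82
tcp_pos: [0.3478, -0.2475, 0.2312]
orientation: [0.0, 0.783, 0.622, 0.0]
wrist_force: [0.9, -0.4, 0.3]
finger_gap: 0.0598
grip_force: 0.0
```

```bash
cat >> h.py <<'E'
from scipy.spatial.transform import Rotation as R
C=np.array([.603,-.002,0]);YAW=-.195
def S(x,y,z): return C+R.from_euler('z',YAW).apply([x,y,z])
def rel(X,yaw=YAW):
    s=telemetry.get_state();q=s['orientation'];r=R.from_quat(np.r_[q[1:],q[0]])
    e=R.from_euler('z',yaw).as_matrix();t=R.from_matrix(np.c_[e[:,1],e[:,0],-e[:,2]])
    print('t',round(s['clock'],2),'tcp',s['tcp_pos'].round(4),'stand',R.from_euler('z',-YAW).apply(s['tcp_pos']-C).round(4),'F',s['wrist_force'].round(1),'gap',s['finger_gap'].round(4),
     'shift',(r.inv().apply(np.array(X)-s['tcp_pos'])*1000).round(1),'turn',(r.inv()*t).as_rotvec().round(3),'q',s['joint_pos'].round(2))
E
python3 -c "
from h import *
rel(S(-.112,0,.2))"
```

```text
Traceback (most recent call last):
  File "h.py", line 26, in rel
    print('t',round(s['clock'],2),'tcp',s['tcp_pos'].round(4),'stand',R.from_euler('z',-YAW).apply(s['tcp_pos']-C).round(4),'F',s['wrist_force'].round(1),'gap',s['finger_gap'].round(4),
                                                                                                                                                                ^^^^^^^^^^^^^^^^^^^^^
AttributeError: 'float' object has no attribute 'round'
```

```bash
sed -i "s/s\['finger_gap'\].round(4)/round(s['finger_gap'],4)/" h.py
python3 -c "
from h import *
rel(S(-.112,0,.19))"
```

```text
t 0.82 tcp [ 0.3478 -0.2475  0.2312] stand [-0.2028 -0.2903  0.2312] F [ 0.9 -0.4  0.3] gap 0.0598 shift [293.2  80.7  41.2] turn [ 0.     0.    -0.034] q [-0.81  0.03 -0.3   1.24  0.    0.99]
```

Emit:
step_arm --moves '[[[293,81,0],[0,0,-0.034],60],[[293,81,0],[0,0,-0.034],60],[[293,81,0],[0,0,-0.034],60],[[293,81,0],[0,0,-0.034],60],[[293,81,0],[0,0,-0.034],60],[[293,81,0],[0,0,-0.034],60],[[293,81,0],[0,0,-0.034],60],[[293,81,0],[0,0,-0.034],60]]'

```text
clock: 1.48
tcp_pos: [0.4962, 0.021, 0.231]
orientation: [-0.0, 0.773, 0.634, 0.001]
wrist_force: [0.2, 0.2, 0.5]
finger_gap: 0.0599
grip_force: 0.0
```

```bash
python3 -c "
from h import *
rel(S(-.112,0,.098))
im,p=grab('wrist','w1.png');rel(S(-.112,0,.098))
print(proj(p,S(-.112,0,.128)),proj(p,S(0,0,.08)),proj(p,S(0,.093,.086)))"
```

```text
t 1.48 tcp [0.4962 0.021  0.231 ] stand [-0.1092  0.0019  0.231 ] F [0.2 0.2 0.5] gap 0.0599 shift [ -2.1  -2.9 133. ] turn [ 0.001 -0.002 -0.001] q [-0.12  0.16 -0.15  1.26  0.    1.65]
t 1.53 tcp [0.4962 0.0208 0.2308] stand [-0.1092  0.0016  0.2308] F [1.7 1.4 0.7] gap 0.0598 shift [ -1.8  -2.9 132.8] turn [ 0.    -0.001 -0.   ] q [-0.12  0.16 -0.15  1.26  0.    1.65]
[251.24099037 193.33360661] [358.89747794 179.07102282] [371.65854339  84.10084831]
```

View pics/w1.png

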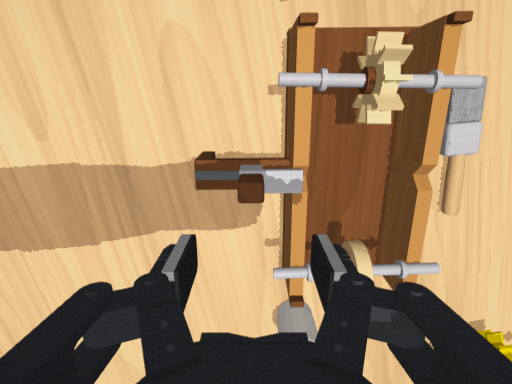

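The wrist view shows the grip top at about (251,190), as predicted. The axle ends are at (280,79) and (485,81), with the collars at (324,79) and (437,81). The +x notch is at (424,178).

```bash
python3 -c "
from h import *
p=imaging.camera_params('wrist')
st=lambda X:(R.from_euler('z',-YAW).apply(X-C)*1000).round(1)
for n,u,v,z in(('end-',280,79,.086),('end+',485,81.5,.086),('col-',324,79,.086),('col+',437,81,.086),('notch+ tip',420,167,.08),('notch+ tip2',420,191,.08),('rail- out top',299,60,.08),('rail- in',316,60,.08),('rail+ in',440,60,.08),('rail+out',457,60,.08),('rail- in low',303,297,.08),('rail-out low',290,297,.08),('grip',251.5,191,.128),('tongue L',302,181,.091),('fly end-',274,273,.086),('fly end+',439,268,.086)): print(n,st(onz(p,u,v,z)))
"
```

```text
end- [-85.5  97.2  86. ]
end+ [104.7  95.   86. ]
col- [-44.8  97.2  86. ]
col+ [60.1 95.5 86. ]
notch+ tip [61.5 12.7 80. ]
notch+ tip2 [ 65.8 -13.2  80. ]
rail- out top [-67.8 114.1  80. ]
rail- in [-52.  114.1  80. ]
rail+ in [ 63.  114.1  80. ]
rail+out [ 78.8 114.1  80. ]
rail- in low [ -51.2 -145.2   80. ]
rail-out low [ -66.6 -145.2   80. ]
grip [-111.8    1.9  128. ]
tongue L [-61.2   0.8  91. ]
fly end- [ -86.8 -108.6   86. ]
fly end+ [  98.9 -102.3   86. ]
```

```bash
sed -i 's/C=np.array(\[.603,-.002,0\])/C=np.array([.6084,-.0031,0])/' h.py
```

Emit:
step_arm --moves '[[[0,-3,35],[0,0,0],50],[[0,-3,70],[0,0,0],50],[[0,-3,100],[0,0,0],50],[[0,-3,120],[0,0,0],50],[[0,-3,130],[0,0,0],50],[[0,-3,134],[0,0,0],50],[[0,-3,134],[0,0,0],50],[[0,-3,134],[0,0,0],15]]' --grip_force 30

```text
clock: 2.2
tcp_pos: [0.4924, 0.0167, 0.0984]
orientation: [0.001, 0.775, 0.632, 0.001]
wrist_force: [-0.4, 0.4, -0.5]
finger_gap: 0.0393
grip_force: 0.0
```

Emit:
step_arm --moves '[[[0,0,0],[0,0,0],15],[[0,0,0],[0,0,0],15],[[0,0,0],[0,0,0],15],[[0,0,0],[0,0,0],15],[[0,0,0],[0,0,0],15],[[0,0,0],[0,0,0],15]]'

```text
clock: 2.7
tcp_pos: [0.4928, 0.0169, 0.0989]
orientation: [0.001, 0.774, 0.633, 0.001]
wrist_force: [-0.3, -1.6, 6.6]
finger_gap: 0.0234
grip_force: 32.8
```

```bash
python3 -c "
from h import *
rel(S(-.162,0,.097))"
```

```text
t 2.7 tcp [0.4928 0.0169 0.0989] stand [-0.1172 -0.0028  0.0989] F [-0.3 -1.6  6.6] gap 0.0234 shift [  2.5 -44.8   1.7] turn [ 0.003  0.    -0.006] q [-0.13  0.24 -0.4   0.93 -0.    1.64]
```

Emit:
step_arm --moves '[[[0,-8,-1],[0,0,0],15],[[0,-18,-1],[0,0,0],15],[[0,-28,-1],[0,0,0],15],[[0,-36,-1],[0,0,0],15],[[0,-42,-1],[0,0,0],15],[[0,-45,-1],[0,0,0],15],[[0,-45,-1],[0,0,0],15]]'

```text
clock: 3.28
tcp_pos: [0.4485, 0.0253, 0.0989]
orientation: [0.002, 0.775, 0.632, 0.001]
wrist_force: [5.1, -6.6, -0.8]
finger_gap: 0.0237
grip_force: 32.6
```

Emit:
step_arm --moves '[[[0,-2,0],[0,0,0],15],[[0,-4,0],[0,0,0],15],[[0,-4,0],[0,0,0],15]]'

```text
clock: 3.53
tcp_pos: [0.4485, 0.0254, 0.099]
orientation: [0.005, 0.775, 0.632, 0.003]
wrist_force: [17.1, -7.6, -12.6]
finger_gap: 0.0233
grip_force: 33.4
```

```bash
python3 -c "
from h import *
rel(S(-.162,0,.097))"
```

```text
t 3.53 tcp [0.4485 0.0254 0.099 ] stand [-0.1624 -0.0031  0.099 ] F [ 17.1  -7.6 -12.6] gap 0.0233 shift [3.1 0.4 2. ] turn [ 0.011  0.001 -0.007] q [-0.12  0.15 -0.5   0.9  -0.    1.65]
```

Emit:
step_arm --moves '[[[0,4,0],[0,0,0],45],[[0,4,0],[0,0,0],45],[[0,4,0],[0,0,0],45],[[0,4,0],[0,0,0],45],[[0,4,-30],[0,0,0],45],[[0,4,-70],[0,0,0],58],[[0,4,-110],[0,0,0],58],[[0,4,-110],[0,0,0],58]]'

```text
clock: 4.2
tcp_pos: [0.4504, 0.0262, 0.2152]
orientation: [0.004, 0.774, 0.633, 0.004]
wrist_force: [2.6, 0.3, -0.0]
finger_gap: 0.0583
grip_force: 0.0
```

```bash
python3 -c "
from h import *
rel(S(.002,.126,.21))
im,p=grab('wrist','w2.png')
c=im[100:250,150:420];cv2.imwrite('pics/w2c.png',cv2.resize(c,None,fx=2.9,fy=2.9)[:,:,::-1])
print(proj(p,S(0,0,.08)),proj(p,S(-.162,0,.128)))
st=lambda X:(R.from_euler('z',-YAW).apply(X-C)*1000).round(1)
np.save('p2.npy',p['pose'])"
```

```text
t 4.2 tcp [0.4504 0.0262 0.2152] stand [-0.1607 -0.0018  0.2152] F [ 2.6  0.3 -0. ] gap 0.0583 shift [128.7 161.9   7. ] turn [ 0.01  -0.001 -0.006] q [-0.12  0.07 -0.29  1.2   0.    1.65]
[414.90938536 178.33864157] [251.90059677 194.82897003]
```

View pics/w2.png

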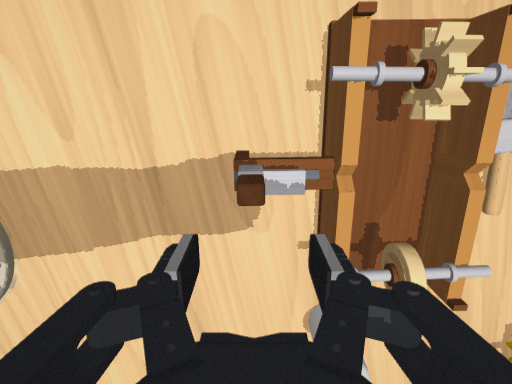

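The keeper is fully back: its tongue ends at (305,180), clear of the -x rail notch at (345,175). The wheel has not moved. Next I go behind the axle.

Emit:
step_arm --moves '[[[25,31,0],[0.01,0,-0.006],58],[[50,62,0],[0.01,0,-0.006],58],[[75,93,0],[0.01,0,-0.006],58],[[100,124,0],[0.01,0,-0.006],58],[[120,150,0],[0.01,0,-0.006],58],[[129,162,0],[0.01,0,-0.006],58],[[129,162,0],[0.01,0,-0.006],58],[[129,162,0],[0.01,0,-0.006],58]]'

```text
clock: 4.92
tcp_pos: [0.6309, 0.1207, 0.206]
orientation: [-0.005, 0.772, 0.635, -0.005]
wrist_force: [-0.8, -0.5, -0.0]
finger_gap: 0.0581
grip_force: 0.0
```

```bash
python3 -c "
from h import *
rel(S(.002,.126,.066))
im,p=grab('wrist','w3.png')"
```

```text
t 4.92 tcp [0.6309 0.1207 0.206 ] stand [-0.0019  0.1258  0.206 ] F [-0.8 -0.5 -0. ] gap 0.0581 shift [  0.3   5.9 139.9] turn [-0.014  0.001  0.001] q [0.06 0.47 0.21 1.33 0.   1.83]
```

View pics/w3.png

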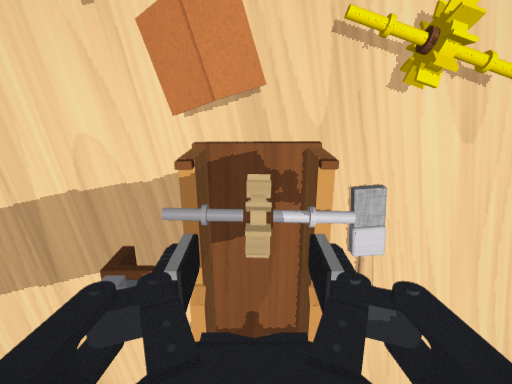

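```bash
python3 -c "
from h import *
p=imaging.camera_params('wrist')
st=lambda X:(R.from_euler('z',-YAW).apply(X-C)*1000).round(1)
for u,v,z in((162,214,.086),(356,217,.086),(205,214,.086),(312,216,.086),(195,170,.08),(317,170,.08),(188,159,.092),(325,159,.092)):print(st(onz(p,u,v,z)))
rel(S(.002,.13,.066))"
```

```text
[-94.1  95.7  86. ]
[94.6 93.7 86. ]
[-52.  96.  86.]
[52.  94.5 86. ]
[-60.5 138.5  80. ]
[ 55.1 138.9  80. ]
[-63.6 151.5  92. ]
[ 59.  151.8  92. ]
t 4.97 tcp [0.6304 0.1203 0.2067] stand [-0.0023  0.1253  0.2067] F [-0.5  0.1  0.2] gap 0.0579 shift [  4.8   6.3 140.6] turn [-0.014  0.001  0.   ] q [0.06 0.46 0.21 1.33 0.   1.83]
```

Emit:
step_arm --moves '[[[0,2,30],[-0.012,0,0],58],[[0,2,60],[-0.012,0,0],58],[[0,2,85],[-0.012,0,0],58],[[0,2,105],[-0.012,0,0],58],[[0,2,122],[-0.012,0,0],58],[[0,2,133],[-0.012,0,0],58],[[0,2,138],[-0.012,0,0],58],[[0,2,138],[-0.012,0,0],58]]'

```text
clock: 5.63
tcp_pos: [0.6311, 0.1197, 0.0695]
orientation: [0.0, 0.773, 0.635, -0.0]
wrist_force: [0.4, 0.4, 0.1]
finger_gap: 0.058
grip_force: 0.0
```

```bash
python3 -c "
from h import *
rel(S(0,.06,.068))"
```

```text
t 5.63 tcp [0.6311 0.1197 0.0695] stand [-0.0015  0.1248  0.0695] F [0.4 0.4 0.1] gap 0.058 shift [-64.8   1.5   1.6] turn [-0.     0.001 -0.001] q [ 0.06  0.53 -0.03  1.01 -0.    1.83]
```

Emit:
step_arm --moves '[[[-4,1,0],[0,0,0],58],[[-8,1,0],[0,0,0],58],[[-12,1,0],[0,0,0],58],[[-16,1,0],[0,0,0],58],[[-21,1,0],[0,0,0],58],[[-26,1,0],[0,0,0],58],[[-31,1,0],[0,0,0],58],[[-36,1,0],[0,0,0],58]]'

```text
clock: 6.3
tcp_pos: [0.6268, 0.0844, 0.0706]
orientation: [0.001, 0.773, 0.635, 0.001]
wrist_force: [-0.4, 3.4, 2.2]
finger_gap: 0.0579
grip_force: 1.4
```

```bash
python3 -c "
from h import *
rel(S(0,.03,.068))
im,p=grab('scene')
cv2.imwrite('pics/s2.png',cv2.resize(im[120:240,160:320],None,fx=5,fy=5,interpolation=cv2.INTER_CUBIC)[:,:,::-1])"
```

```text
t 6.3 tcp [0.6268 0.0844 0.0706] stand [0.0011 0.0894 0.0706] F [-0.4  3.4  2.2] gap 0.0579 shift [-59.4  -1.1   2.6] turn [ 0.003 -0.     0.   ] q [ 0.01  0.51 -0.07  1.   -0.    1.77]
```

View pics/s2.png

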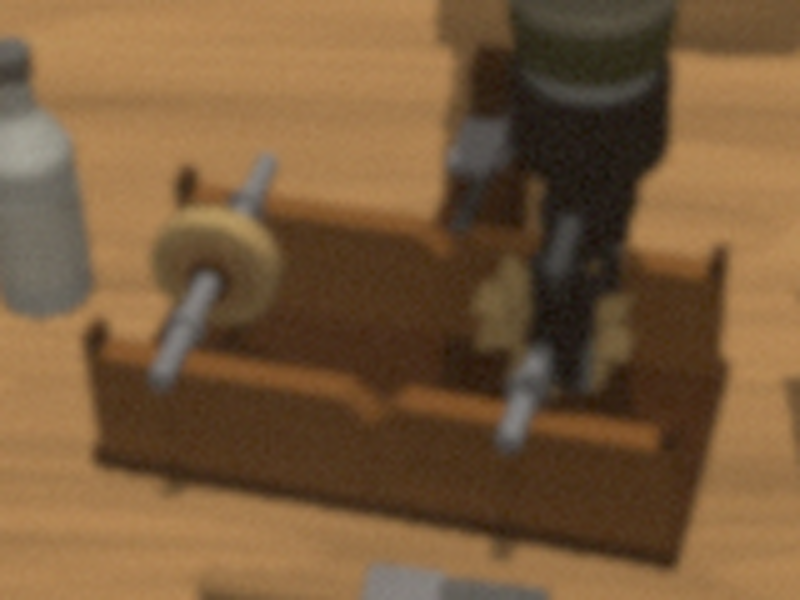

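The wheel is rolling level with the fingers behind it: its near end is now at scene (261.6,208), against 269.5 before. I'll continue.

Emit:
step_arm --moves '[[[-4,0,0],[0,0,0],58],[[-8,0,0],[0,0,0],58],[[-12,0,0],[0,0,0],58],[[-16,0,0],[0,0,0],58],[[-20,0,0],[0,0,0],58],[[-24,0,0],[0,0,0],58],[[-28,0,0],[0,0,0],58],[[-32,0,0],[0,0,0],58]]'

```text
clock: 7.02
tcp_pos: [0.6202, 0.0528, 0.0702]
orientation: [0.001, 0.773, 0.635, 0.001]
wrist_force: [1.4, 1.2, 0.4]
finger_gap: 0.058
grip_force: 0.7
```

Emit:
step_arm --moves '[[[-4,0,0],[0,0,0],58],[[-8,0,0],[0,0,0],58],[[-12,0,0],[0,0,0],58],[[-15,0,0],[0,0,0],58],[[-18,0,0],[0,0,0],58],[[-20,0,0],[0,0,0],58],[[-22,0,0],[0,0,0],58],[[-23,0,0],[0,0,0],58]]'

```text
clock: 7.68
tcp_pos: [0.6159, 0.0304, 0.0702]
orientation: [0.001, 0.773, 0.635, 0.001]
wrist_force: [-0.0, -0.2, -0.4]
finger_gap: 0.0581
grip_force: 0.0
```

```bash
python3 -c "
from h import *
rel(S(0,.017,.068))
im,p=grab('side')
cv2.imwrite('pics/s3.png',cv2.resize(im[145:265,205:345],None,fx=5,fy=5,interpolation=cv2.INTER_CUBIC)[:,:,::-1])"
```

```text
t 7.68 tcp [0.6159 0.0304 0.0702] stand [0.0009 0.0343 0.0702] F [-0.  -0.2 -0.4] gap 0.0581 shift [-17.3  -0.9   2.2] turn [ 0.002  0.    -0.   ] q [-0.08  0.48 -0.11  0.98 -0.    1.69]
```

View pics/s3.png

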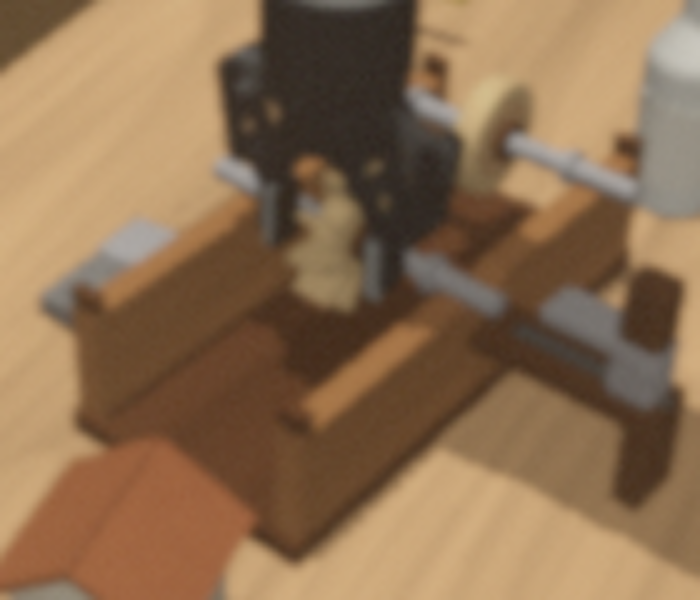

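The axle's -x end is now at about side (306,206.6) and looks to be at the notch. I'll check that against the seated prediction.

```bash
python3 -c "
from h import *
p=imaging.camera_params('side')
for a in((-.092,0,.0745),(-.092,.012,.086),(-.092,.005,.08),(-.092,.017,.086),(.092,0,.0745),(.092,.014,.086)): print(a,proj(p,S(*a)).round(1))"
```

```text
(-0.092, 0, 0.0745) [308.  206.1]
(-0.092, 0.012, 0.086) [305.7 204.8]
(-0.092, 0.005, 0.08) [307.  205.3]
(-0.092, 0.017, 0.086) [304.5 205.7]
(0.092, 0, 0.0745) [252.6 178.6]
(0.092, 0.014, 0.086) [249.2 177.4]
```

Emit:
step_arm --moves '[[[-2,-1,0],[0,0,0],58],[[-4,-1,0],[0,0,0],58],[[-6,-1,0],[0,0,0],58],[[-8,-1,0],[0,0,0],58],[[-10,-1,0],[0,0,0],58],[[-12,-1,0],[0,0,0],58],[[-12,-1,0],[0,0,0],58],[[-12,-1,0],[0,0,0],58]]'

```text
clock: 8.4
tcp_pos: [0.6125, 0.0188, 0.0702]
orientation: [0.001, 0.773, 0.635, 0.001]
wrist_force: [-0.7, 0.3, -0.8]
finger_gap: 0.058
grip_force: 0.0
```

```bash
python3 -c "
from h import *
rel(S(0,.017,.068))
import json
for n in('side','scene'):
    im,p=grab(n,n+'4.png')
    print(n)
    # grey axle pixels: low saturation, near predicted seated ends
    hsv=cv2.cvtColor(im,cv2.COLOR_RGB2HSV)
    for a in((-.080,0,.0745),(.080,0,.0745)):
        q=proj(p,S(*a));u,v=q.astype(int)
        m=(hsv[v-12:v+13,u-14:u+15,1]<70)&(hsv[v-12:v+13,u-14:u+15,2]>70)
        y,x=np.nonzero(m); print(a,q.round(1),m.sum(),(x.mean()+u-14).round(1),(y.mean()+v-12).round(1))
        print('\n'.join(''.join('#' if b else '.' for b in r) for r in m))
"
```

```text
t 8.4 tcp [0.6125 0.0188 0.0702] stand [-0.0002  0.0223  0.0702] F [-0.7  0.3 -0.8] gap 0.058 shift [-5.3  0.2  2.2] turn [ 0.002  0.    -0.   ] q [-0.1   0.47 -0.12  0.97 -0.    1.67]
side
(-0.08, 0, 0.0745) [304.  204.1] 158 302.6 202.7
.............................
.............................
#............................
###..........................
#########....................
##########...................
##########...................
###########..................
.############................
...############..............
.......###########...........
.........###########........#
...........##########......##
.............########....####
..............#######...#####
................####....#####
........................#####
........................#####
..........................###
............................#
.......................##....
........................#.#..
.........................##.#
............................#
.............................
(0.08, 0, 0.0745) [255.9 180.3] 82 260.0 182.4
.............................
.............................
....
[... 1586 characters left out ...]
#####.....
...............########......
...............########......
...............#######.......
...............#######.......
...............#######.......
...............######........
...............#####.........
..............######.........
..............#####..........
.............######..........
.............######..........
.............#####...........
............######...........
............######...........
.............####............
..............#..............
.............................
.............................
.............................
.............................
.............................
.............................
.............................
```

Both axle ends match the seated prediction within 1 px (side (309,206) and (252,178.7)), and nothing is pressing. I'll lift out and go to the keeper grip.

Emit:
step_arm --moves '[[[5,0,0],[0,0,0],58],[[5,0,-15],[0,0,0],58],[[5,0,-40],[0,0,0],58],[[5,0,-75],[0,0,0],58],[[5,0,-110],[0,0,0],58],[[0,-30,-120],[0,0,0],50],[[-10,-65,-120],[0,0,0],50],[[-20,-100,-120],[0,0,0],50]]'

```text
clock: 9.17
tcp_pos: [0.5107, 0.0193, 0.1913]
orientation: [0.002, 0.772, 0.635, 0.002]
wrist_force: [-1.1, 1.3, 0.7]
finger_gap: 0.0498
grip_force: 0.0
```

```bash
python3 -c "
from h import *
rel(S(-.1625,.0,.1))"
```

```text
t 9.17 tcp [0.5107 0.0193 0.1913] stand [-0.1002  0.003   0.1913] F [-1.1  1.3  0.7] gap 0.0498 shift [ -3.  -62.8  90.9] turn [ 0.005 -0.     0.001] q [-0.12  0.2  -0.2   1.16 -0.    1.65]
```

Emit:
step_arm --moves '[[[-2,-30,0],[0,0,0],50],[[-3,-61,0],[0,0,0],50],[[-3,-62,25],[0,0,0],50],[[-3,-62,55],[0,0,0],50],[[-3,-62,75],[0,0,0],50],[[-3,-62,87],[0,0,0],50],[[-3,-62,90],[0,0,0],50],[[-3,-62,90],[0,0,0],50]]'

```text
clock: 9.83
tcp_pos: [0.4485, 0.0283, 0.0993]
orientation: [0.0, 0.772, 0.635, 0.0]
wrist_force: [-0.5, -0.3, 0.7]
finger_gap: 0.05
grip_force: 0.0
```

```bash
python3 -c "
from h import *
rel(S(-.1625,.0,.1))"
```

```text
t 9.83 tcp [0.4485 0.0283 0.0993] stand [-0.1629 -0.0002  0.0993] F [-0.5 -0.3  0.7] gap 0.05 shift [ 0.2  0.4 -0.7] turn [0. 0. 0.] q [-0.12  0.16 -0.49  0.92 -0.    1.65]
```

Emit:
step_arm --moves '[[[0,0,0],[0,0,0],15],[[0,0,0],[0,0,0],15],[[0,0,0],[0,0,0],15],[[0,0,0],[0,0,0],15],[[0,0,0],[0,0,0],15],[[0,0,0],[0,0,0],15]]'

```text
clock: 10.33
tcp_pos: [0.4502, 0.0279, 0.1011]
orientation: [0.002, 0.772, 0.635, 0.001]
wrist_force: [-0.6, 0.2, 6.2]
finger_gap: 0.0234
grip_force: 33.4
```

```bash
python3 -c "
from h import *
rel(S(-.112,.0,.1))"
```

```text
t 10.33 tcp [0.4502 0.0279 0.1011] stand [-0.1613 -0.0002  0.1011] F [-0.6  0.2  6.2] gap 0.0234 shift [ 0.2 49.3  1.3] turn [ 0.004 -0.     0.   ] q [-0.12  0.16 -0.49  0.92  0.    1.65]
```

Emit:
step_arm --moves '[[[0,8,-2],[0,0,0],15],[[0,16,-2],[0,0,0],15],[[0,24,-2],[0,0,0],15],[[0,32,-2],[0,0,0],15],[[0,39,-2],[0,0,0],15],[[0,44,-2],[0,0,0],15],[[0,47,-2],[0,0,0],15],[[0,48,-2],[0,0,0],15]]'

```text
clock: 11.0
tcp_pos: [0.4966, 0.0191, 0.1013]
orientation: [-0.0, 0.772, 0.635, 0.001]
wrist_force: [-0.7, 6.1, -8.4]
finger_gap: 0.0234
grip_force: 31.5
```

Emit:
step_arm --moves '[[[0,1,0],[0,0,0],15],[[0,2,0],[0,0,0],15],[[0,3,0],[0,0,0],15],[[0,4,0],[0,0,0],15],[[0,4,0],[0,0,0],15]]'

```text
clock: 11.42
tcp_pos: [0.4984, 0.0187, 0.1013]
orientation: [-0.001, 0.772, 0.635, -0.0]
wrist_force: [-4.9, 7.5, -5.6]
finger_gap: 0.0236
grip_force: 31.9
```

```bash
python3 -c "
from h import *
rel(S(-.112,.0,.1))"
```

```text
t 11.42 tcp [0.4984 0.0187 0.1013] stand [-1.122e-01  1.000e-04  1.013e-01] F [-4.9  7.5 -5.6] gap 0.0236 shift [-0.1  0.2  1.3] turn [-0.003 -0.001  0.001] q [-0.12  0.25 -0.37  0.95  0.    1.64]
```

Emit:
step_arm --moves '[[[0,1,0],[0,0,0],15],[[0,2,0],[0,0,0],15],[[0,3,0],[0,0,0],15],[[0,3,0],[0,0,0],15],[[0,3,0],[0,0,0],15]]'

```text
clock: 11.83
tcp_pos: [0.4984, 0.0187, 0.1012]
orientation: [-0.003, 0.772, 0.635, -0.002]
wrist_force: [-13.4, 7.7, 1.3]
finger_gap: 0.0236
grip_force: 33.3
```

```bash
python3 -c "
from h import *
rel(S(-.112,.0,.1))"
```

```text
t 11.83 tcp [0.4984 0.0187 0.1012] stand [-1.121e-01  1.000e-04  1.012e-01] F [-13.4   7.7   1.3] gap 0.0236 shift [-0.1  0.1  1.2] turn [-0.007 -0.001  0.001] q [-0.12  0.25 -0.37  0.96  0.    1.64]
```

Emit:
step_arm --moves '[[[0,-2,0],[0,0,0],15],[[0,-2,0],[0,0,0],45],[[0,-2,0],[0,0,0],45],[[0,-2,0],[0,0,0],45],[[0,-2,-10],[0,0,0],45],[[0,-2,-40],[0,0,0],45],[[0,-2,-80],[0,0,0],45],[[0,-2,-120],[0,0,0],45]]'

```text
clock: 12.5
tcp_pos: [0.5006, 0.0174, 0.224]
orientation: [0.001, 0.773, 0.635, 0.0]
wrist_force: [1.6, -1.3, -0.6]
finger_gap: 0.045
grip_force: 0.0
```

Emit:
step_arm --moves '[[[0,-30,0],[0,0,0],45],[[0,-60,0],[0,0,0],45],[[0,-70,0],[0,0,0],45],[[0,-70,0],[0,0,0],45]]'

```text
clock: 12.83
tcp_pos: [0.4307, 0.0315, 0.2234]
orientation: [0.001, 0.773, 0.635, 0.001]
wrist_force: [0.1, 0.3, -0.8]
finger_gap: 0.045
grip_force: 0.0
```

```bash
python3 -c "
from h import *
rel(S(-.112,.0,.1))
im,p=grab('wrist'); im2,p2=grab('side')
print([proj(p,S(*a)).round(0) for a in((-.112,0,.128),(-.092,0,.0745),(.092,0,.0745))])
b=cv2.resize(im2[145:265,205:345],None,fx=2.9,fy=3.2,interpolation=cv2.INTER_CUBIC)
cv2.imwrite('pics/f.png',np.hstack([im[:,130:],b])[:,:,::-1])"
```

```text
t 12.83 tcp [0.4307 0.0315 0.2234] stand [-0.181  -0.0005  0.2234] F [ 0.1  0.3 -0.8] gap 0.045 shift [  0.5  68.5 123.6] turn [0.004 0.    0.   ] q [-0.11  0.04 -0.31  1.22 -0.    1.65]
[array([334., 193.]), array([340., 177.]), array([517., 177.])]
```

View pics/f.png

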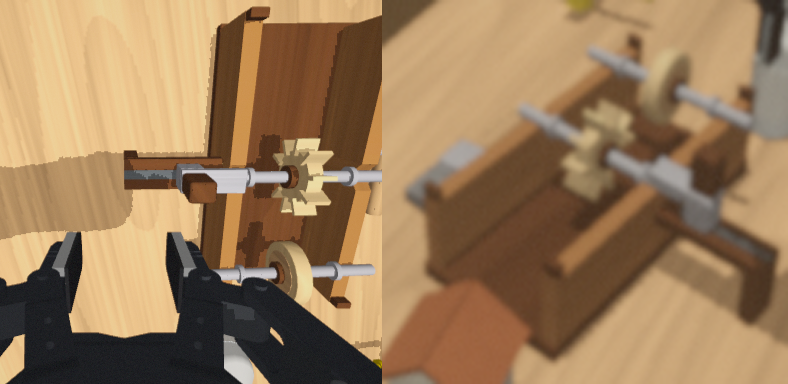

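The final view shows the tongue over the axle, with the grip at wrist (334,190) as predicted for home. The wheel lies level in both notches, the disc wheel is still parked, and the gripper is clear.

```bash
python3 -c "
from workcell import env
print(env.hand_in())"
```

```text
the job is handed in; nothing more can be done
None
```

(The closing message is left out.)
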